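# Square a coupon in the corner and hold the reflector lid at 50 degrees

### The arm

A 7-joint arm with a two-finger parallel gripper is mounted at the origin on a cart in front of the work surface, level with it; the furniture and walls round the work are solid. World frame = base frame: x ahead of the robot, y to its left, z up, the work surface at z = 0. Lengths are in mm, angles in rad, forces in N, time in s.
With the tool pointing down it reaches from about 425 to 950 mm from the base axis. Payload 4.7 kg.
Tool frame: the origin (TCP) lies at the very end of the fingers, on their centre line; the grasp point (between the pads) lies 19 mm behind it; z points along the fingers, y is the line along which they close (so a half turn about z gives the same grasp; the last joint's range is limited). The gripper opens to 87 mm and grips with 3 to 60 N. Pads are 19 mm wide; open, the fingers measure 117 mm over their backs; the gripper's body (75 mm by 190 mm) begins 51 mm behind the grasp point.
Start: joints at [-1.142, 0.469, -0.049, 1.532, 0.024, 1.141, -0.082], TCP at [298.298, 605.531, 222.573] pointing down, gripper open.
Joint ranges: [-2.59, 2.59], [-0.33, 1.99], [-1.39, 1.29], [0.1, 2.45], [-1.04, 4.18], [0.21, 1.99], [-2.66, 2.66]. Speed limits (rad/s): [2.57, 2.57, 3.14, 3.14, 3.14, 3.14, 3.14].

### API

Orientations are given as a rotation vector (axis times angle).
In Python, from bench import manip gives the robot as it stands. The module is installed in compiled form; this text tells all that it offers. Calls block until the motion is done:
- manip.move_pose(position, orientation): joint-space move of the TCP to a pose.
- manip.line_to(position, attitude=None, max_speed=150, contact_N=None): straight line of the TCP; attitude=None keeps the orientation; max_speed is the mean speed in mm/s. With contact_N (N) it stops when the force on the tool has changed by that much, and returns True; else False.
- manip.movej(angles): joint-space move.
- manip.grip(opening, newtons=None): opening from 0.0 (shut) to 1.0 (fully open); newtons is the grip in N (None keeps the last); returns when the fingers have stopped.
- manip.sleep(seconds).
- manip.inverse_kinematics(position, orientation): joint angles nearest the present ones, or None.
- manip.get_obs(): the state.
- manip.capture(name): name is "scene" or "top"; returns a dict with "pixels" (420x560x3 uint8, red, green, blue), "fx", "fy", "cx", "cy" (pixels), "D" ([k1, k2, p1, p2, k3] as OpenCV has them; the pictures are not rectified), "position" and "attitude" of the camera in the world. Camera axes: x right, y down, z forward; pixel columns grow to the right and rows downward; lengths in mm; the calibration is good to about 2 mm. A picture is of the moment at which its call begins. There is no depth.
A pose or a line that the arm cannot do raises manip.MotionError and nothing moves.
- manip.finish_job(): hands the job in; it is judged then, once.
Trained networks look in a picture, given as the dict that the camera call returned (one of the last four; its "shot" number tells which), for a name from the list of things; names that differ only in an ending like _2 or _b are one class to them, and where a whole thing is asked for, a point or a joint stands for the part that bears it (a point fixed in the world has none). Each returns a list of dicts, best first, with "conf" (0 to 1); they miss things now and then, are a little off and sometimes report something else, mostly with a low value. They report only what shows in the picture. A call takes as long as a camera call. They do not tell look-alikes from the thing itself.
- manip.boxes_of(target, picture): "pixel" ([column, row] in pixels, amid what is visible of it).
- manip.regions_of(target, picture): "region" (420x560 bool, what is visible of it) and "pixel" ([column, row] in pixels, amid what is visible of it).
- manip.pinpoint(target, picture): "pixel" ([column, row] in pixels: a listed point, or the origin of a listed thing).
The state is a dict: "time": time; "joints": joint angles; "dq": joint speeds; "joint_torque": joint torques, N m; "tool_pos": TCP position; "orientation": TCP orientation; "force": force on the tool from outside, world axes, zero at the start; "wrist_torque": the same for the moment, N m; "width": opening from 0.0 (shut) to 1.0 (fully open); "grasp_force": force on a finger pad.
Only numpy, scipy, OpenCV 4.12 (cv2) and the standard library are available. Lean on these libraries where they do the work, as an engineer would, in place of code of your own. Each camera call takes 0.05 s, during which the arm holds its last target. There are 200 camera calls.

### The job

Get the raking-light station ready for a photograph: slide the brass coupon on its grey deck squarely into the corner so that it rests snug against both steel stops, with the lid still shut. Then take the lid by its black tab, raise it to 50 degrees (the red mark on the scale beside the hinge) and finish while still holding it there in the fingers, because it falls shut when let go. Leave the vial, the covered dish and the orange stopper beside the station where they are.

Things in the scene. Friction and masses are not known exactly. Their poses are not given: they have to be found in the camera images.
- station: Raking-light station, fixed on the bench: grey base plate 180 (x) by 240 (y) by 20 mm, origin at the centre of its underside. +x points away from the robot (yaw -0.4 to 0.1 rad), +y left. Its top is the deck, open on the near half. The far half carries a black lamp box under the lid: x = -6 to +87, y = -110 to +110 mm, top 48 mm above the bench.
- far_stop (a point): Middle of the near face of the far steel stop, at deck level: station x = -15, y = -55 mm. The stop stands 9 mm above the deck and is 130 mm long along station y (y = -120 to +10 mm).
- right_stop (a point): Middle of the inner (left) face of the right-hand steel stop, at deck level: station x = -47, y = -108 mm. The stop stands 9 mm above the deck and is 56 mm long along station x.
- scale (a point): Red 50 degree mark on an upright aluminium plate, 62 (x) by 3 (y) mm, that stands left of the hinge at station x = 25 to 87, y = 115 to 118 mm, up to 118 mm above the bench. The mark points radially from the hinge axis; this point is its middle.
- seat (a point): Point on the deck where the middle of the coupon's underside lies when it rests against both stops: station x = -33, y = -80, z = 20 mm. Axes as the station's.
- coupon: Loose brass-coloured metal coupon with a copper patch, 36 (its x) by 56 (its y) by 10 mm thick, about 0.12 kg, origin at the centre of its underside. It starts flat on the deck, clear of both stops, turned up to 0.3 rad from the station's axes. It slides to +x against the far stop (56 mm side along it) and to -y against the right-hand stop.
- lid (a joint): Angle of the lamp box's lid: 0 closed (flat), grows as its near edge is raised, rad; stop at 1.4. 50 degrees = 0.873 rad. Gravity and a light spring shut it from any angle: about 2 N at the tab hold it.
- lid_grip (a point): Grip point in the lid's black tab (14 mm wide along station y, 10 mm thick), 55 mm above the bench, at station x = -40, y = +75 mm while closed. The tab stands out 48 mm from the lid's near edge, 30 mm clear of the deck; this point is 32 mm from that edge. Pinch the tab's sides from above, fingers closing along station y; it can pivot in the pinch. The lid is 88 by 216 by 5 mm.
- lid_hinge (a point): Point on the hinge axis level with the tab: station x = +83, y = +75, z = 54 mm. The axis runs along station y; lid_grip circles it at a radius of 123 mm, up and away from the robot.
- vial_2: Bystander: clear screw vial with a white cap, 25 mm across, 54 mm tall, standing on the bench left of the station; origin at the centre of its underside.
- petri: Bystander: covered clear dish, 62 mm across, 14 mm tall, on the bench right of the station; origin at the centre of its underside.
- stopper_2: Bystander: orange rubber stopper, 30 mm across, 22 mm tall, on the bench left of the station; origin at the centre of its underside.
Mind the look-alikes: they are no part of the job. There is more than one size of the coupon; the one meant has the size given above.

How it is judged (in metres and radians):
On the way:
1. The coupon lies snug against both stops while the lid is still shut (x of coupon in the frame of seat between -0.002 and 0.002 m and y of coupon in the frame of seat between -0.002 and 0.002 m and z of coupon in the frame of seat between -0.002 and 0.002 m and angle between the x axis of coupon and the x axis of seat, either way round below 0.05 rad and angle between coupon's own z axis and vertical below 0.05 rad and value of joint lid below 0.06 rad), for 0.2 s.
At the end, for the whole second after the job is handed in: The lid stands still at 50 degrees (within 4.5 degrees), carried by the fingers alone; the coupon lies flat within 2.5 mm of both stops and square to them within 3 degrees; the vial, dish and stopper are within 15 mm of where they stood (x of coupon in the frame of seat between -0.0025 and 0.0025 m and y of coupon in the frame of seat between -0.0025 and 0.0025 m and z of coupon in the frame of seat between -0.002 and 0.002 m and angle between the x axis of coupon and the x axis of seat, either way round below 0.05 rad and angle between coupon's own z axis and vertical below 0.05 rad and value of joint lid between 0.793 and 0.953 rad and velocity of joint lid between -0.1 and 0.1 rad/s and contact force between the fingers and lid above 0.3 N and contact force between each of coupon, vial_2, petri, stopper_2 and lid below 0.1 N and distance of each of vial_2, petri, stopper_2 from where it was at the start of the episode below 0.015 m); the arm keeps its last pose, push and grip.
It fails at once if The clear vial with white cap is knocked over or moved by more than 15 mm (distance of vial_2 from where it was at the start of the episode above 0.015 m or angle between vial_2's own z axis and vertical above 0.3 rad).
It fails at once if The covered dish is knocked over or moved by more than 15 mm (distance of petri from where it was at the start of the episode above 0.015 m or angle between petri's own z axis and vertical above 0.3 rad).
It fails at once if The orange stopper is knocked over or moved by more than 15 mm (distance of stopper_2 from where it was at the start of the episode above 0.015 m or angle between stopper_2's own z axis and vertical above 0.3 rad).
It also fails if it takes over 64 s, if anything falls off the work surface, if the arm or the gripper's body presses on something with over 40 N, if the wrist force passes 120 N, or if a joint passes its speed limit or range.

## Working session

There is one attempt and no reset: what is moved stays moved. The work goes in short steps, each a Python script; the robot and the scene stay as the last script left them, time stands still between calls to the robot, and variables do not carry over. Pictures are saved under pics/ and viewed, at most 10 in all, crops included, and the job is handed in when it is done.

```bash
mkdir -p pics
cat > h.py <<'E'
import numpy as np, cv2
from scipy.spatial.transform import Rotation as R
from bench import manip as m
def cam(p):
    K=np.array([[p["fx"],0,p["cx"]],[0,p["fy"],p["cy"]],[0,0,1.]]); a=np.array(p["attitude"],float)
    Rm=R.from_rotvec(a).as_matrix() if a.size==3 else a.reshape(3,3)
    return K,np.array(p["D"],float),Rm,np.array(p["position"],float)
def unproj(p,px,z):
    K,D,Rm,c=cam(p); u=cv2.undistortPoints(np.array(px,float).reshape(-1,1,2),K,D).reshape(-1,2)
    d=np.c_[u,np.ones(len(u))]@Rm.T
    return c+d*((z-c[2])/d[:,2])[:,None]
def proj(p,X):
    K,D,Rm,c=cam(p)
    return cv2.projectPoints((np.atleast_2d(X)-c)@Rm,np.zeros(3),np.zeros(3),K,D)[0].reshape(-1,2)
def save(p,n,crop=None,s=1):
    im=p["pixels"][...,::-1]
    if crop: im=im[crop[1]:crop[3],crop[0]:crop[2]]
    cv2.imwrite("pics/"+n,cv2.resize(im,None,fx=s,fy=s,interpolation=cv2.INTER_CUBIC))
E
python3 - <<'E'
from h import *
Z=dict(far_stop=20,right_stop=20,seat=20,coupon=20,lid_grip=55,lid_hinge=54,vial_2=0,petri=0,stopper_2=0,station=0)
for n in("top","scene"):
    p=m.capture(n); save(p,n+"1.png"); print(n,p["position"],p["attitude"],p["fx"],p["D"])
    for k,z in Z.items():
        for d in m.pinpoint(k,p)[:3]: print(k,round(d["conf"],2),np.round(d["pixel"]),unproj(p,d["pixel"],z).round(1)[0])
o=m.get_obs();print(o["time"],o["orientation"],o["tool_pos"])
E
```

```text
top [379.86707455 -12.62312539 916.61271175] [-2.11979889  2.10007514 -0.22079196] 440.6147257504701 [0.02621049 0.         0.         0.         0.        ]
far_stop 0.56 [362. 253.] [ 480.4 -179.5   20. ]
right_stop 0.94 [385. 268.] [ 451.  -225.4   20. ]
right_stop 0.27 [362. 253.] [ 480.  -179.1   20. ]
seat 0.72 [370. 264.] [ 458.5 -196.6   20. ]
coupon 0.94 [355. 272.] [ 440.7 -164.4   20. ]
coupon 0.73 [201. 279.] [423.9 144.7  20. ]
coupon 0.56 [266. 146.] [707.5  19.4  20. ]
lid_grip 0.9 [296. 269.] [443.7 -44.3  55. ]
lid_hinge 0.75 [290. 209.] [563.1 -31.7  54. ]
petri 0.81 [423. 244.] [ 503.2 -310.9    0. ]
stopper_2 0.68 [247. 230.] [527.9  56.7   0. ]
station 0.87 [330. 253.] [ 480.7 -117.8    0. ]
scene [  97.76105947 -411.12821361  694.04405718] [-2.19113938  0.99193137 -0.40412365] 398.3372926690165 [0.02626936 0.         0.         0.         0.        ]
far_stop 0.65 [311. 287.] [ 480.2 -167.3   20. ]
far_stop 0.41 [330. 315.] [ 455.1 -231.5   20. ]
right_stop 0.86 [329. 312.] [ 458.7 -226.7   20. ]
seat 0.68 [319. 301.] [ 465.1 -198.8   20. ]
seat 0.62 [246. 230.] [504.2  37.5  20. ]
coupon 0.93 [299. 300.] [ 442.1 -167.6   20. ]
coupon 0.58 [190. 228.] [424.8 135.5  20. ]
coupon 0.56 [308. 196.] [684.3  -1.   20. ]
lid_grip 0.9 [252. 257.] [438.8 -46.   55. ]
lid_hinge 0.78 [288. 218.] [569.5 -31.8  54. ]
vial_2 0.48 [227. 246.] [454.2  49.1   0. ]
petri 0.95 [380. 329.] [ 505.3 -314.8    0. ]
stopper_2 0.7 [248. 231.] [517.9  45.6   0. ]
station 0.91 [297. 275.] [ 496.6 -120.8    0. ]
station 0.48 [288. 218.] [6.12e+02 6.00e-01 0.00e+00]
1.1 [7.12889307e-01 3.05963336e+00 2.31299454e-04] [298.31899331 605.53458585 222.60111517]
```

View pics/top1.png

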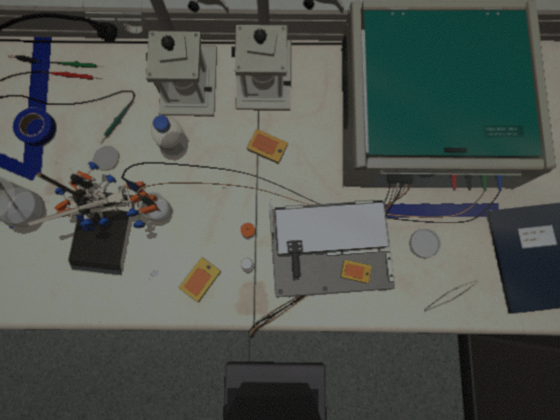

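View pics/scene1.png

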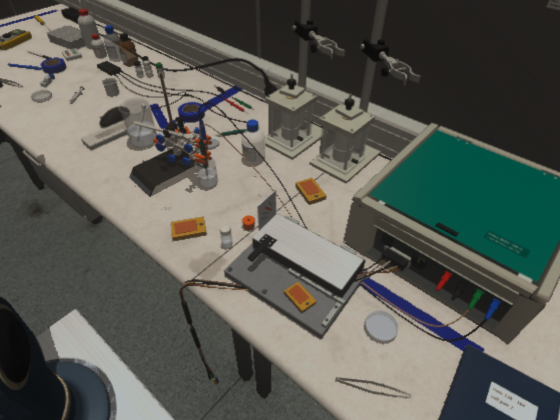

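The top view shows three coupons: (356,271) on the grey deck, and (201,279) and (267,146) lying on the bench. The task says the coupon lies on the deck, so it is the one at (356,271). I'll confirm that in a crop, which also gives me the station corners.

Run:
```python
from h import *
p=m.capture("top"); save(p,"c1.png",(262,192,402,302),5)
for k in("coupon","station","lid"):
    for d in m.regions_of(k,p)[:3]:
        r=d["region"].astype(np.uint8); c=max(cv2.findContours(r,0,1)[0],key=cv2.contourArea)
        z=30 if k=="coupon" else 20
        w=unproj(p,c.reshape(-1,2),z)[:,:2].astype(np.float32); print(k,round(d["conf"],2),np.round(d["pixel"]),cv2.minAreaRect(w))
p=m.capture("scene"); save(p,"c2.png",(215,185,375,335),4)
```

```text
coupon 0.89 [355. 270.] ((442.76641845703125, -165.06687927246094), (57.37824249267578, 35.88418960571289), 78.64468383789062)
coupon 0.68 [202. 277.] ((424.8497314453125, 147.01617431640625), (50.40533447265625, 75.90457153320312), 54.4940185546875)
coupon 0.56 [268. 144.] ((704.7797241210938, 17.507625579833984), (76.05162811279297, 51.49470138549805), 65.64583587646484)
station 0.94 [328. 246.] ((493.6419372558594, -116.14674377441406), (188.24317932128906, 244.95314025878906), 4.71417760848999)
lid 0.91 [326. 230.] ((508.72021484375, -120.23625183105469), (141.81350708007812, 227.27655029296875), 5.611147880554199)
```

View pics/c1.png

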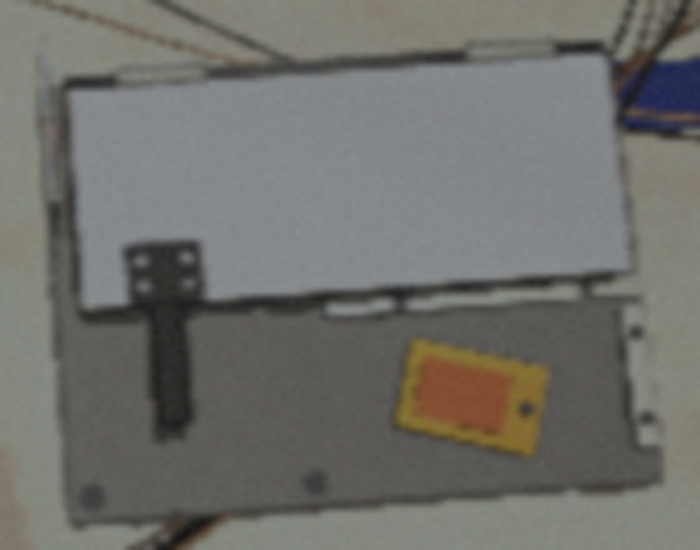

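View pics/c2.png

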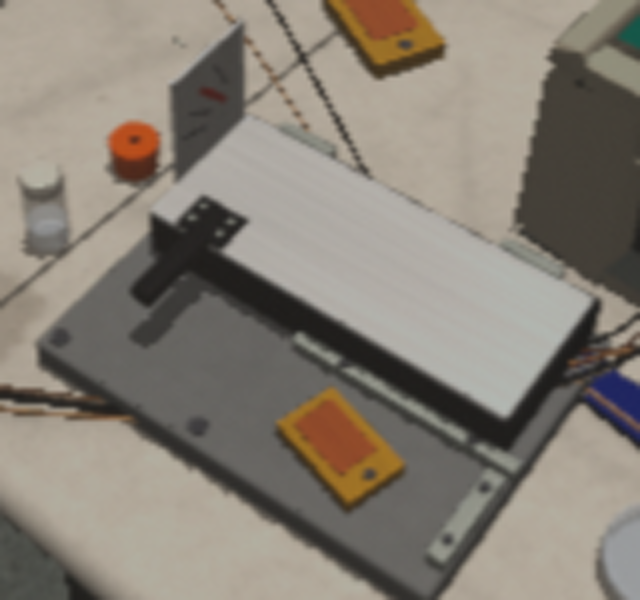

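The crop confirms it: the deck coupon measures 57x36 mm, while the other two are about 76x51 mm. Next I fit the station and coupon poses from corners in both views.

```bash
cat > fit.py <<'E'
from h import *
from scipy.optimize import least_squares
ST={(-90,120,20):((72,522),(40,345)),(-90,-120,20):((662,483),None),(-8,108,57):((83,312),(150,215)),(-8,-108,57):((632,270),(510,420)),
(80,108,57):((68,90),(245,115)),(80,-108,57):((607,53),(598,303)),(-75,-108,29):((642,447),(430,552)),(-47,118,20):None}
CO={(18,28,30):((412,340),(330,388)),(18,-28,30):((550,367),(404,464)),(-18,-28,30):((530,456),(350,506)),(-18,28,30):((396,427),(277,425))}
def full(i,u): return (np.array(u)+.5)/(5,4)[i]-.5+((262,192),(215,185))[i]
def fit(D,x0,P,use=(0,1)):
    L=[(i,np.array(X,float),full(i,v[i])) for X,v in D.items() if v for i in use if v[i]]
    def f(s):
        Rz=R.from_euler("z",s[2]).as_matrix()
        return np.concatenate([(proj(P[i],Rz@X+[s[0],s[1],0])[0]-u) for i,X,u in L])
    r=least_squares(f,x0,x_scale=[10,10,.1],loss="soft_l1"); return r.x,r.fun.reshape(-1,2)
E
python3 - <<'E'
from fit import *
P=[m.capture("top"),m.capture("scene")]
for n,D,x0 in(("st",ST,[490,-118,0.06]),("co",CO,[440,-165,-.2])):
    for use in((0,1),(0,),(1,)):
        x,f=fit(D,x0,P,use); print(n,use,x.round(3),f.round(1).tolist() )
x,_=fit(ST,[490,-118,0.06],P); c,_=fit(CO,[440,-165,-.2],P)
print("coupon in station",R.from_euler("z",-x[2]).apply([c[0]-x[0],c[1]-x[1],0]),c[2]-x[2])
for yaw in (x[2],c[2]):
  for k in(0,np.pi):
    a=(R.from_euler("z",yaw+k)*R.from_euler("x",np.pi)).as_rotvec(); print(k,m.inverse_kinematics([c[0],c[1],60],a))
E
```

```text
st (0, 1) [ 4.90977e+02 -1.18175e+02  8.30000e-02] [[-0.1, 0.6], [-2.2, 0.1], [1.7, -0.4], [0.7, -0.9], [-0.9, -0.8], [1.0, -0.5], [-1.3, 0.3], [0.5, -0.5], [0.3, 0.1], [0.5, -0.8], [-1.1, -0.7], [-0.1, -0.6], [-1.6, 0.9]]
st (0,) [ 4.90040e+02 -1.16999e+02  8.10000e-02] [[-0.7, 1.0], [1.1, 0.1], [0.1, -0.5], [0.5, 0.0], [-0.1, -0.1], [-0.0, -0.3], [-0.7, -0.1]]
st (1,) [ 4.92639e+02 -1.19769e+02  8.80000e-02] [[-1.1, 0.4], [0.0, -0.6], [0.1, -0.0], [1.0, 0.1], [-0.0, -1.0], [0.1, 0.7]]
co (0, 1) [ 4.43769e+02 -1.65959e+02 -1.93000e-01] [[0.0, -0.8], [-0.3, -0.0], [0.1, -0.5], [-0.1, 0.5], [1.2, -0.4], [-1.0, 0.2], [0.2, -0.4], [-1.3, 0.2]]
co (0,) [ 4.42750e+02 -1.65248e+02 -2.02000e-01] [[-0.2, -0.4], [-0.2, 0.1], [0.8, 0.2], [-0.2, -0.0]]
co (1,) [ 4.45001e+02 -1.66631e+02 -1.84000e-01] [[0.2, -0.2], [0.6, 0.1], [-0.1, -0.0], [-0.7, 0.1]]
coupon in station [-50.98576774 -43.72998132   0.        ] -0.27584490694294933
0 [-0.53085985  0.60655408  1.07402628  2.19051409 -0.77561326  0.79770088
 -0.43112849]
3.141592653589793 [-0.05565703  0.38886384  0.39793459  2.16878121 -0.2531169   0.62696997
  2.17510156]
0 [-0.5094619   0.58317494  1.03565499  2.18972132 -0.7417506   0.77702508
 -0.74164522]
3.141592653589793 [-0.09502584  0.39519815  0.44766112  2.170849   -0.28647431  0.63074818
  1.93314474]
```

```bash
cat >> h.py <<'E'
S=np.array([490.98,-118.18,0]); SY=0.083
def W(x,y,z): return S+R.from_euler("z",SY).apply([x,y,z])
def att(yaw=SY): return (R.from_euler("z",yaw)*R.from_euler("x",np.pi)).as_rotvec()
def st():
    o=m.get_obs(); l=R.from_euler("z",-SY).apply(np.array(o["tool_pos"])-S)
    print("t",round(o["time"],2),"stn",l.round(1),"F",np.round(R.from_euler("z",-SY).apply(o["force"]),1),"w",round(o["width"]*87,1),"gf",round(o["grasp_force"],1)); return l
E
python3 - <<'E'
from h import *
c=[443.8,-166.]
q=np.array(m.get_obs()["tool_pos"]); m.line_to([q[0],q[1],380],max_speed=300)
m.grip(68/87,8)
m.move_pose([c[0],c[1],250],att(-.193)); st()
m.line_to([c[0],c[1],60],max_speed=200)
print(m.line_to([c[0],c[1],23],max_speed=60,contact_N=6)); st()
m.grip(0,8); st()
p=m.capture("top"); save(p,"g.png",(262,192,402,302),4)
E
```

```text
t 5.59 stn [-50.3 -43.1 250.1] F [-0.1  0.3  0.4] w 68.2 gf 0.0
False
t 7.46 stn [-51. -44.  23.] F [-0.5 -0.6 -0.6] w 67.9 gf 0.0
t 7.85 stn [-50.8 -43.8  23.3] F [-0.8  0.5  2. ] w 55.8 gf 8.0
```

View pics/g.png

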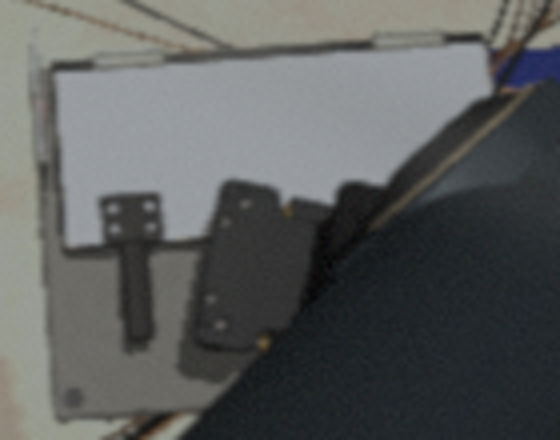

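The view is mostly hidden by the arm, but the gripper sits over the coupon and the width reads 55.8 mm, so it is held across its 56 mm side. Now square it and slide it to the far stop.

Run:
```python
from h import *
m.line_to(W(-51,-43.8,23),att(),max_speed=40); l=st()
print(m.line_to(W(-22,-43.8,23),max_speed=25,contact_N=6)); l=st()
m.grip(68/87,8); l=st()
m.line_to(W(l[0],l[1],60),max_speed=120); m.grip(0,8)
m.line_to(W(-33,14,60),max_speed=150); m.line_to(W(-33,14,24),max_speed=100); st()
print(m.line_to(W(-33,-50,24),max_speed=30,contact_N=5)); l=st()
```

```text
t 8.32 stn [-50.7 -43.8  23.2] F [0.6 0.9 2.5] w 55.8 gf 8.0
True
t 8.62 stn [-50.7 -43.8  23.2] F [-0.1  0.8  4.3] w 55.8 gf 8.0
t 9.18 stn [-50.8 -43.6  23. ] F [0.3 0.2 1.1] w 67.9 gf 0.0
t 11.98 stn [-33.3  13.2  23.9] F [0.1 0.3 0.1] w 0.3 gf 0.0
True
t 13.67 stn [-33.2 -41.5  23.6] F [0.7 0.7 1.2] w 0.5 gf 0.7
```

The first contact stop tripped early on a start-up transient, so the coupon never reached the far stop, and the side push caught it near its corner. I'll back off and look.

Run:
```python
from h import *
m.line_to(W(-33,-20,60),max_speed=150)
m.line_to(W(-60,60,160),max_speed=250); st()
p=m.capture("scene"); save(p,"s3.png",(235,235,365,335),5)
```

```text
t 14.78 stn [-60.3  59.6 159.4] F [ 0.5 -0.3 -0.4] w 0.7 gf 0.0
```

View pics/s3.png

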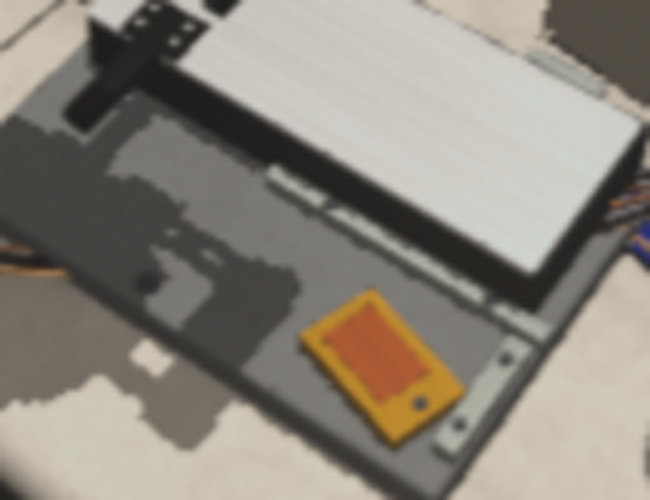

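The coupon is turned clockwise, with corners at crop (375,290), (467,388), (393,447) and (300,335). Its right-near corner is close to the right stop. I compute its pose, then push +x at the middle of its near face.

```bash
cat > rel.py <<'E'
from h import *
from scipy.optimize import least_squares
def rel(p,uv,s0=(492.64,-119.77,.088)):
    L=[(18,28,30),(18,-28,30),(-18,-28,30),(-18,28,30)]
    f=lambda s:(proj(p,R.from_euler("z",s[2]).apply(L)+[s[0],s[1],0])-uv).ravel()
    r=least_squares(f,[445,-185,-.3],x_scale=[10,10,.1]); x=r.x
    print("res",r.fun.round(1)); print("coupon in stn",R.from_euler("z",-s0[2]).apply([x[0]-s0[0],x[1]-s0[1],0]).round(1),round(x[2]-s0[2],3))
E
python3 - <<'E'
from rel import *
p=m.capture("scene"); rel(p,(np.array([(375,290),(467,388),(393,447),(300,335)])+.5)/5-.5+[235,235])
E
```

```text
res [-0.4 -0.4  0.3  0.9  0.2 -0.6 -0.   0.1]
coupon in stn [-59.5 -74.2   0. ] -0.311
```

Run:
```python
from h import *
m.line_to(W(-102,-68,80),max_speed=200); m.line_to(W(-102,-68,24),max_speed=100); st()
print(m.line_to(W(-70,-68,24),max_speed=30)); st()
print(m.line_to(W(-50,-68,24),max_speed=20,contact_N=7)); l=st()
m.line_to(W(l[0]-5,-68,24)); m.line_to(W(-85,-68,70),max_speed=200); m.line_to(W(-60,60,160),max_speed=250); st()
p=m.capture("scene"); save(p,"s4.png",(235,235,365,335),5)
```

```text
t 16.52 stn [-101.6  -68.1   24.3] F [ 0.4 -0.4  0.3] w 0.6 gf 0.0
False
t 17.73 stn [-69.9 -68.   24. ] F [-0.6 -0.7  0.5] w 0.5 gf 0.2
True
t 18.16 stn [-68.6 -68.   23.5] F [-0.7  0.5  0.9] w 0.4 gf 0.1
t 19.57 stn [-60.7  59.7 159.2] F [-0.2 -1.1  0.3] w 0.3 gf 0.0
```

View pics/s4.png

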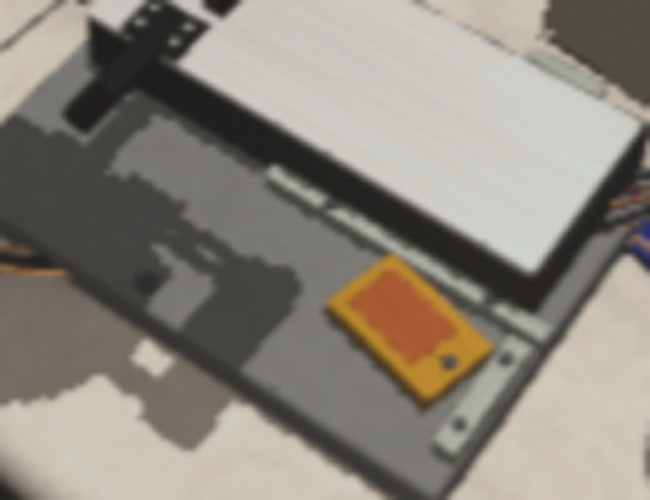

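Run:
```python
from rel import *
p=m.capture("scene"); rel(p,(np.array([(392,253),(495,348),(425,407),(328,308)])+.5)/5-.5+[235,235])
m.line_to(W(-85,-84,60),max_speed=200); m.line_to(W(-85,-84,24),max_speed=100); st()
for x in (-70,-66,-64,-62,-61,-60,-59,-58):
    c=m.line_to(W(x,-84,24),max_speed=20,contact_N=12 if x>-70 else None); l=st(); print(x,c)
    if c: break
```

```text
res [ 0.   0.3  0.   0.4  0.5 -0.3 -0.6 -0.5]
coupon in stn [-40.4 -73.9   0. ] -0.234
t 21.22 stn [-84.8 -83.8  24.1] F [-1.2 -0.   0.1] w 0.5 gf 0.0
t 22.12 stn [-70.  -83.9  24. ] F [-0.4 -0.4  0.4] w 0.2 gf 0.1
-70 False
t 22.47 stn [-65.6 -84.   24. ] F [-0.4 -0.3  0. ] w 0.5 gf 0.0
-66 False
t 22.72 stn [-63.8 -84.   24. ] F [-0.5  0.7 -0.1] w 0.1 gf 0.0
-64 False
t 22.97 stn [-61.8 -84.   24. ] F [ 0.4 -0.6  0.1] w 0.2 gf 0.0
-62 False
t 23.22 stn [-61.6 -83.9  23.9] F [-2.1 -0.5  1. ] w 0.3 gf 1.1
-61 False
t 23.47 stn [-61.5 -83.9  23.8] F [-5.  -0.4  3.1] w 0.9 gf 2.6
-60 False
t 23.72 stn [-61.5 -83.9  23.8] F [-6.6  0.3  5.4] w 0.2 gf 3.6
-59 False
t 23.97 stn [-61.4 -83.9  23.7] F [-9.1  0.3  5.9] w 0.3 gf 4.6
-58 False
```

The coupon now sits hard against the far stop, with the TCP holding at -61.5 as expected. Next I push it in -y.

Run:
```python
from h import *
m.line_to(W(-70,-84,24)); m.line_to(W(-80,-60,70),max_speed=200); m.line_to(W(-35,-10,70),max_speed=200); m.line_to(W(-35,-10,24),max_speed=120); st()
m.line_to(W(-35,-26,24),max_speed=60)
for y in range(-28,-52,-2):
    m.line_to(W(-35,y,24),max_speed=25); l=st()
    if abs(l[1]-y)>2.5: break
m.line_to(W(-35,-15,24),max_speed=150); m.line_to(W(-35,-15,60),max_speed=150)
m.line_to(W(-60,60,160),max_speed=250)
p=m.capture("scene"); save(p,"s5.png",(235,235,365,335),5)
```

```text
t 25.65 stn [-35.4 -10.9  24. ] F [ 0.4  0.5 -0.6] w 0.5 gf 0.0
t 26.32 stn [-35.  -27.9  24. ] F [-0.3  0.3 -0.7] w 0.3 gf 0.0
t 26.57 stn [-35. -30.  24.] F [-1.2 -0.6  0.6] w 0.5 gf 0.0
t 26.82 stn [-35.  -32.2  24. ] F [-0.1  0.4 -0. ] w 0.6 gf 0.0
t 27.07 stn [-35.  -34.2  24. ] F [ 0.3 -0.7  0.8] w 0.3 gf 0.0
t 27.32 stn [-35.  -36.1  24. ] F [ 0.1 -0.3  0.7] w 0.3 gf 0.0
t 27.57 stn [-35.  -38.2  24. ] F [ 0.1 -0.1  0.3] w 0.2 gf 0.1
t 27.82 stn [-35.  -40.3  24. ] F [-0.3  0.1 -0.5] w 0.3 gf 0.0
t 28.07 stn [-35. -42.  24.] F [ 0.1  2.3 -0.1] w 0.8 gf 0.5
t 28.32 stn [-35. -42.  24.] F [-0.2  5.8  3.2] w 0.2 gf 2.7
t 28.57 stn [-35.1 -42.1  23.9] F [0.  9.6 6.5] w 0.4 gf 4.8
```

View pics/s5.png

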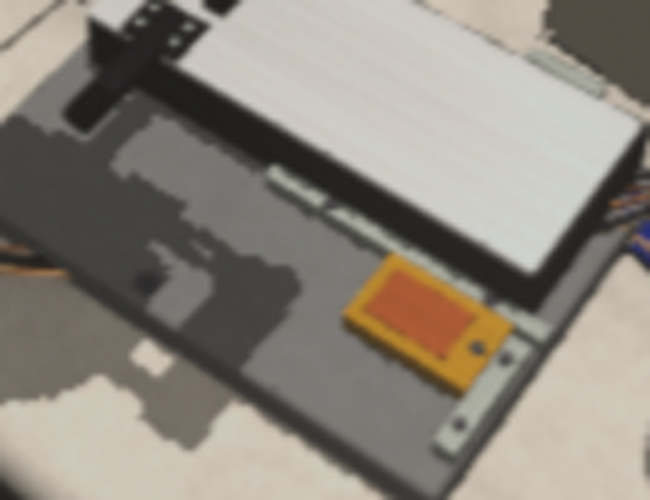

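It looks seated in the corner. One more firm push on each face will settle it, then a numeric check.

Run:
```python
from rel import *
p=m.capture("scene"); rel(p,(np.array([(390,253),(513,328),(467,395),(345,318)])+.5)/5-.5+[235,235])
m.line_to(W(-78,-80,60),max_speed=250); m.line_to(W(-78,-80,24),max_speed=120)
m.line_to(W(-64,-80,24),max_speed=60); st()
for x in (-62,-60,-58): m.line_to(W(x,-80,24),max_speed=20); st()
m.line_to(W(-72,-80,24)); m.line_to(W(-75,-50,60),max_speed=250); m.line_to(W(-35,-25,50),max_speed=250); m.line_to(W(-35,-25,24),max_speed=120)
m.line_to(W(-35,-40,24),max_speed=60); st()
for y in (-42,-44,-46): m.line_to(W(-35,y,24),max_speed=20); st()
m.line_to(W(-35,-25,24)); m.line_to(W(-45,0,90),max_speed=250)
m.line_to(W(-60,60,160),max_speed=250)
p=m.capture("scene"); save(p,"s6.png",(235,235,365,335),6)
for d in m.pinpoint("lid_grip",p)[:1]: print(R.from_euler("z",-.088).apply(unproj(p,d["pixel"],55)[0]-[492.64,-119.77,0]))
```

```text
res [ 0.3  0.2  0.5 -0.2  0.   0.  -0.8 -0. ]
coupon in stn [-34.2 -78.5   0. ] 0.004
t 31.75 stn [-63.1 -80.1  24.3] F [1.1 0.1 0.2] w 0.2 gf 0.0
t 32.0 stn [-61.9 -80.   24. ] F [0.8 0.8 0.3] w 0.3 gf 0.0
t 32.25 stn [-61.5 -80.   23.9] F [-4.6 -0.4  4.1] w 0.1 gf 2.4
t 32.5 stn [-61.4 -79.9  23.7] F [-9.2 -0.3  6.2] w 0.4 gf 4.6
t 34.2 stn [-34.8 -40.8  24.4] F [-0.2 -0.4  0.1] w 0.1 gf 0.0
t 34.45 stn [-34.9 -41.9  24.1] F [ 0.7  0.6 -0. ] w 0.1 gf 0.2
t 34.7 stn [-34.9 -42.   24. ] F [-0.8  4.8  4.2] w 0.1 gf 2.5
t 34.95 stn [-35.  -42.1  24. ] F [0.6 9.8 6.1] w 0.5 gf 4.7
[-37.9347702   83.50998418  55.        ]
```

View pics/s6.png

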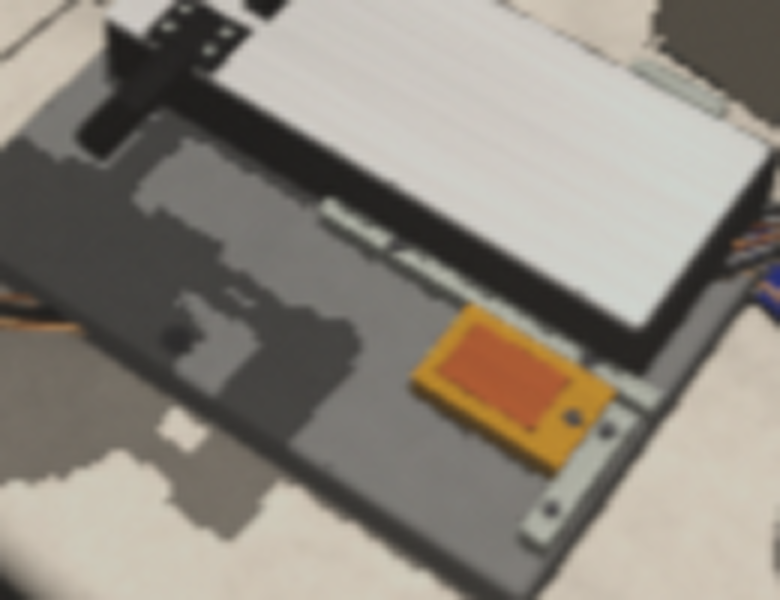

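The coupon is square and snug: both pushes ended at the same positions as before (x -61.5, y -42.0), and the picture shows no gap at either stop. Now the lid.

Run:
```python
from h import *
m.grip(42/87,15)
m.line_to(W(-40,75,100),max_speed=200)
print(m.line_to(W(-40,75,36),max_speed=80)); st()
m.grip(0,15); l=st()
o=m.get_obs()
def arc(t): return W(83-123*np.cos(t),75,54+123*np.sin(t)-19+.5)
for d in (5,10,15):
    m.line_to(arc(np.radians(d)),max_speed=40); st()
```

```text
False
t 38.68 stn [-39.6  74.8  36.3] F [-0.3  0.   0. ] w 42.0 gf 0.0
t 39.29 stn [-39.9  76.   36. ] F [0.1 4.8 1. ] w 14.6 gf 15.0
t 39.7 stn [-39.6  76.   46.4] F [ 1.2  4.5 -1.9] w 13.8 gf 15.0
t 40.12 stn [-38.3  75.9  57. ] F [ 1.7  5.1 -1.9] w 13.6 gf 15.0
t 40.53 stn [-36.1  75.9  67.4] F [ 1.   4.  -2.4] w 13.8 gf 15.0
```

Run:
```python
from h import *
def arc(t): return W(83-123*np.cos(t),76.3,54+123*np.sin(t)-19+.5)
for d in (20,25,30,35,40,45,50):
    m.line_to(arc(np.radians(d)),max_speed=40); l=st()
m.sleep(.5); l=st()
print("angle",np.degrees(np.arctan2(l[2]+19-54,83-l[0])),"r",np.hypot(l[2]+19-54,83-l[0]))
p=m.capture("scene"); save(p,"e.png",(205,165,365,335),3.5)
for k in("vial_2","petri","stopper_2"):
    for d in m.pinpoint(k,p)[:1]: print(k,np.round(d["pixel"]),d["conf"])
```

```text
t 40.95 stn [-32.9  75.9  77.7] F [-0.   1.  -2.1] w 13.9 gf 15.0
t 41.37 stn [-28.9  76.   87.6] F [-1.8 -0.2 -1.5] w 13.8 gf 15.0
t 41.78 stn [-23.8  76.   97.1] F [-3.4 -0.5 -0.1] w 13.9 gf 15.0
t 42.2 stn [-17.8  76.  106.2] F [-4.8 -1.6  0.6] w 13.8 gf 15.0
t 42.62 stn [-10.8  76.  115. ] F [-4.6 -3.8  0.5] w 13.8 gf 15.0
t 43.03 stn [ -3.3  76.  122.9] F [-3.7 -3.5  1.3] w 14.0 gf 15.0
t 43.45 stn [  4.7  76.  130.1] F [-2.4 -4.3  0.7] w 13.8 gf 15.0
t 43.95 stn [  4.6  76.  130. ] F [-2.5 -5.3  0.2] w 13.8 gf 15.0
angle 50.461113484242155 r 123.19764914352369
vial_2 [225. 245.] 0.78
petri [382. 328.] 0.78
stopper_2 [248. 228.] 0.67
```

View pics/e.png

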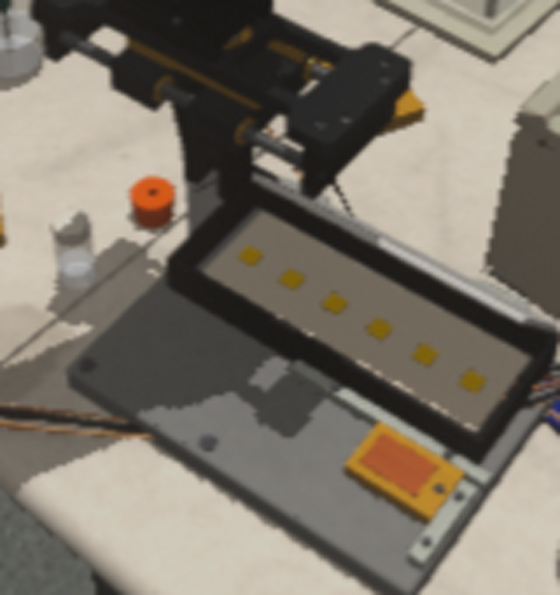

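The lid shows edge-on as a thin strip from about crop (255,185) to (550,325). This camera looks along about 50°, so that agrees with the 50.5° computed from the fingers. The coupon is in its corner, and the vial, stopper and dish are where they started.

```bash
python3 -c "
from h import *
st(); print(m.finish_job())"
```

```text
t 44.15 stn [  4.6  76.  130. ] F [-2.1 -4.7  0.1] w 13.9 gf 15.0
the job is handed in; nothing more can be done
None
```

I handed the job in at about 44 s: the coupon is snug against both stops, the fingers hold the lid at about 50.5°, and the vial, dish and stopper are where they stood; the judge's verdict was not shown.

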